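Sieve the small bushings out of the lens blocks

ROBOT

A 6-joint arm with a two-finger parallel gripper is mounted at the origin on the work surface. World frame = base frame: x ahead of the robot, y to its left, z up, the work surface at z = 0. Lengths are in m, angles in rad, forces in N, time in s.
With the tool pointing down it reaches from about 0.35 to 0.875 m from the base axis. Payload 4.2 kg.
Tool frame: the origin (TCP) lies between the finger pads; the fingertips stand 8 mm ahead of it and the grasp point (between the pads) lies 11 mm behind it; z points along the fingers, y is the line along which they close (so a half turn about z gives the same grasp; the last joint's range is limited). The gripper opens to 87 mm and grips with 3 to 60 N. Pads are 19 mm wide; open, the fingers measure 117 mm over their backs; the gripper's body (75 mm by 190 mm) begins 51 mm behind the grasp point.
Start: joints at [1.467, 0.385, 0.008, 0, -1.194, -0.259], TCP at [0.222, 0.584, 0.231] pointing down, gripper open.
Joint ranges: [-3.14, 3.14], [-1.21, 2.06], [-1.07, 1.41], [-3.16, 2.05], [-2.99, -0.16], [-3.1, 3.1]. Speed limits (rad/s): [2.79, 2.79, 3.14, 3.14, 3.14, 3.14].

INTERFACE

Orientations are given as a 3x3 rotation matrix whose columns are the frame's x, y, z axes.
In Python, from workcell import * gives the robot as it stands.
- The arm moves only by the shell command python3 -m inch 'ROWS'. ROWS is JSON, a list of rows, each a list of 7 numbers: the shift along the tool's x, y, z as a fraction of full scale, then the turn, a rotation vector about the tool's x, y, z as a fraction of full scale, then the closure, from 0 (fully open) to 1 (shut). A call has 1 to 20 rows; each row is the pose to reach, as a shift and turn from the pose commanded when the call began, along the tool's axes at that moment, turning the shorter way round; what a row does not reach only later rows make up. Full scale, the value 1, is 250 mm for a shift and 180 degrees for a turn. A row lasts 1/8 s, in which the tool goes at most 62.5 mm and 10.7 degrees, less where a joint would pass 70% of its speed; a pose out of reach is approached as far as the arm can. A call with a number of a shift or a turn outside -1 to 1 is refused whole. A call with a gripper value outside its range is refused whole. The fingers move at their own pace and stop on an object; the grip force is fixed at half the most. Time passes only in rows, so rows that repeat a pose let the fingers close. It gives the time, the measured TCP pose, the force, the opening and the grip force at its end, in the units of the state.
- get_state(): the state, without advancing time (a new reading comes with each control period).
- read_camera(name): name is "scene" or "top" or "wrist"; returns a dict with "pixels" (420x560x3 uint8, red, green, blue), "mtx" (3x3 intrinsics, pixels), "rvec" (rotation vector, rad) and "tvec" (3), from world to camera coordinates, as OpenCV has them; the wrist camera has in their place "mount" (4x4, takes a point from camera to tool coordinates, whose origin is the TCP and whose axes are the flange's). Camera axes: x right, y down, z forward; pixel columns grow to the right and rows downward; lengths in m; the calibration is good to about 2 mm. A picture is of the moment at which its call begins: read the wrist's pose just before it. There is no depth.
- close_job(): hands the job in; it is judged then, once.
The state is a dict: "time": time; "joint_pos": joint angles; "dq": joint speeds; "joint_efforts": joint torques, N m; "position": TCP position; "ee_rot": TCP orientation; "contact_force": force on the tool from outside, world axes, zero at the start; "torque": the same for the moment, N m; "opening": finger opening in m; "finger_force": force on a finger pad.
Only numpy, scipy, OpenCV 4.12 (cv2) and the standard library are available. Lean on these libraries where they do the work, as an engineer would, in place of code of your own. Each camera call takes 0.05 s, during which the arm holds its last target. There are 200 camera calls.

TASK

The slotted steel sieve standing in the catch pan (not the closed-bottom basket like it) holds two big lens blocks and two small bushings. Take it by its handle, lift it a few centimetres and, keeping it level over the pan, shake it side to side until both bushings have dropped into the pan and only the blocks stay in the sieve. Then carry the sieve to the black rubber mat, set it down square in the middle before letting go, with both blocks still in it.

Things in the scene. Friction and masses are not known exactly. Their poses are not given: they have to be found in the camera images.
- sieve: loose steel sieve, 0.35 kg: open tray 104 mm (x) by 136 mm (y) on four 20 mm feet. Floor: three 14 mm wide bars along x, at y = -34, 0, +34 mm, with 20 mm slots between and beside them; floor top 25 mm, walls 57 mm above the origin. Starts standing in the pan, turned up to 0.15 rad against it. Shake along its y, across the bars. Origin: its middle, underside of the feet; z up
- sieve_handle (a point): middle of the sieve's arched handle, 110 mm above the sieve's origin; axes as the sieve. A level steel bar along x over the tray's middle, 116 mm long, 14 mm thick (y), 20 mm high, open below between its two end uprights. The middle takes a grip from above, fingers either side in y
- pan: fixed open steel catch pan, 200 mm (its x) by 250 mm (its y), walls 4 mm thick and 45 mm high, floor 4 mm thick. Origin: centre of its underside, on the bench
- mat: fixed black rubber mat on the bench, 180 mm (its x) by 210 mm (its y), 4 mm thick; the sieve is to stand in its middle, long sides parallel to the mat's long sides. Origin: centre of its underside, on the bench
- bushing1: first of two alike: loose dark steel bushing, solid cylinder 14 mm across, 16 mm high, 18 g. Starts upright on one of the sieve's two outer floor bars, one bushing each side of the handle. Slippery: lies still while the sieve moves smoothly, slides above about 2 to 3 m/s2; quick strokes of 40 mm (mean 0.3 m/s) work it off the bar. Origin: centre of its lower end
- bushing2: second of two alike: loose dark steel bushing, solid cylinder 14 mm across, 16 mm high, 18 g. Starts upright on one of the sieve's two outer floor bars, one bushing each side of the handle. Slippery: lies still while the sieve moves smoothly, slides above about 2 to 3 m/s2; quick strokes of 40 mm (mean 0.3 m/s) work it off the bar. Origin: centre of its lower end
- block1: first of two alike: loose aluminium lens-holding block, foot disc 42 mm across and 10 mm high with a 26 mm neck, 24 mm high overall, 50 g, slippery; too big for the slots any way up. Starts standing in the sieve. Origin: centre of its underside
- block2: second of two alike: loose aluminium lens-holding block, foot disc 42 mm across and 10 mm high with a 26 mm neck, 24 mm high overall, 50 g, slippery; too big for the slots any way up. Starts standing in the sieve. Origin: centre of its underside
Not all that is in view belongs to the job. What is shaped like the block1 but blue or yellow is not meant. What is shaped like the sieve but yellow is not meant.

How it is judged:
On the way, in this order (a step that is already met when the one before it is completed fails the run):
1. the sieve is held and lifted more than 20 mm off the pan's floor, over the pan (contact force between the fingers and sieve above 0.5 N and z of sieve in the frame of pan above 0.024 m and horizontal distance between sieve and pan below 0.08 m), for 0.1 s.
2. both bushings are down in the pan while the sieve is held off the pan's floor, over the pan (z of bushing1 in the frame of pan between -0.005 and 0.022 m and x of bushing1 in the frame of pan between -0.1 and 0.1 m and y of bushing1 in the frame of pan between -0.125 and 0.125 m and z of bushing2 in the frame of pan between -0.005 and 0.022 m and x of bushing2 in the frame of pan between -0.1 and 0.1 m and y of bushing2 in the frame of pan between -0.125 and 0.125 m and contact force between the fingers and sieve above 0.5 N and height (world z) of sieve above 0.01 m and horizontal distance between sieve and pan below 0.12 m), for 0.1 s.
3. the sieve stands on the mat before it is let go (horizontal distance between sieve and mat below 0.035 m and height (world z) of sieve below 0.01 m and angle between sieve's own z axis and vertical below 0.1 rad and angle between the x axis of sieve and the x axis of mat, either way round below 0.35 rad and contact force between the fingers and sieve above 0.5 N), for 0.1 s.
At the end, for the whole second after the job is handed in: Both bushings lie in the pan on its floor, both blocks are in the sieve, and the sieve stands still on the mat, released, level, its centre within 35 mm of the mat's centre and its x axis within 0.35 rad (20 degrees) of the mat's, either way round (z of bushing1 in the frame of pan between -0.005 and 0.022 m and x of bushing1 in the frame of pan between -0.1 and 0.1 m and y of bushing1 in the frame of pan between -0.125 and 0.125 m and z of bushing2 in the frame of pan between -0.005 and 0.022 m and x of bushing2 in the frame of pan between -0.1 and 0.1 m and y of bushing2 in the frame of pan between -0.125 and 0.125 m and x of block1 in the frame of sieve between -0.05 and 0.05 m and y of block1 in the frame of sieve between -0.066 and 0.066 m and z of block1 in the frame of sieve between 0.015 and 0.06 m and x of block2 in the frame of sieve between -0.05 and 0.05 m and y of block2 in the frame of sieve between -0.066 and 0.066 m and z of block2 in the frame of sieve between 0.015 and 0.06 m and horizontal distance between sieve and mat below 0.035 m and height (world z) of sieve below 0.01 m and angle between sieve's own z axis and vertical below 0.1 rad and angle between the x axis of sieve and the x axis of mat, either way round below 0.35 rad and linear speed of sieve below 0.02 m/s and linear speed of each of bushing1, bushing2, block1, block2 below 0.05 m/s); the robot touches nothing.
It fails at once if the sieve is tipped more than 0.45 rad (angle between sieve's own z axis and vertical above 0.45 rad).
It fails at once if a bushing falls outside the pan ((height (world z) of bushing1 below 0.022 m and not (x of bushing1 in the frame of pan between -0.1 and 0.1 m and y of bushing1 in the frame of pan between -0.125 and 0.125 m)) or (height (world z) of bushing2 below 0.022 m and not (x of bushing2 in the frame of pan between -0.1 and 0.1 m and y of bushing2 in the frame of pan between -0.125 and 0.125 m))).
It also fails if it takes over 45 s, if anything falls off the work surface, if the arm or the gripper's body presses on something with over 40 N, if the wrist force passes 120 N, or if a joint passes its speed limit or range.

## Working session

There is one attempt and no reset: what is moved stays moved. The work goes in short steps, Python scripts to look and compute and a shell command to move; the robot and the scene stay as the last step left them, time stands still between calls to the robot, and variables do not carry over. Pictures are saved under pics/ and viewed, at most 10 in all, crops included, and the job is handed in when it is done.

```bash
mkdir -p pics; python3 - <<'E'
from workcell import *
import cv2
s=get_state();print(s['time'],s['position'],s['ee_rot'],s['opening'])
for n in ['scene','top']:
    c=read_camera(n);cv2.imwrite(f'pics/{n}0.png',c['pixels'][:,:,::-1]);print(n,c['mtx'],c['rvec'],c['tvec'])
E
```

```text
0.0 [0.22157846 0.58376259 0.22947644] [[ 9.34835070e-01 -3.55081549e-01 -6.96749588e-04]
 [-3.55082224e-01 -9.34832802e-01 -2.06064786e-03]
 [ 8.03536642e-05  2.17376928e-03 -9.99997634e-01]] 0.08710549195567407
scene [[521.31402819   0.         275.1484617 ]
 [  0.         521.31402819 215.22706584]
 [  0.           0.           1.        ]] [ 2.46568871  0.68799038 -0.19480168] [-0.40683088 -0.24133705  1.38110163]
top [[417.37856431   0.         276.98890658]
 [  0.         417.37856431 212.7864216 ]
 [  0.           0.           1.        ]] [ 2.20287586 -2.15573584  0.08183259] [-0.1084731   0.5189737   0.92942795]
```

View pics/scene0.png

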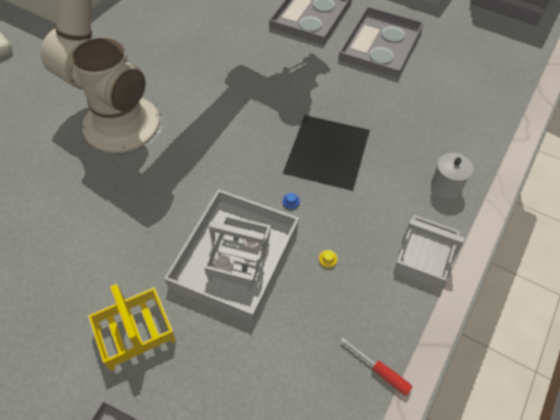

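View pics/top0.png

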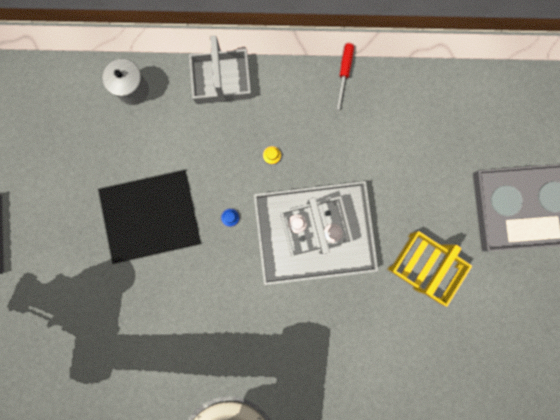

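The scene shows three sieve-like things. In the top view they are the steel sieve in the pan (318,225), the grey closed-bottom basket (220,72) and the yellow sieve (432,268). The blue (230,217) and yellow (272,155) blocks are decoys. I choose the steel one in the pan and will check it in a close crop. The mat is at (150,216).

```bash
python3 - <<'E'
import cv2,numpy as np
a=cv2.imread('pics/top0.png')[170:295,245:390];b=cv2.imread('pics/scene0.png')[185:325,160:305]
a=cv2.resize(a,None,fx=4,fy=4,interpolation=2);b=cv2.resize(b,None,fx=4,fy=4,interpolation=2)
cv2.imwrite('pics/ca.png',a);cv2.imwrite('pics/cb.png',b)
E
```

```text
(no output)
```

View pics/ca.png

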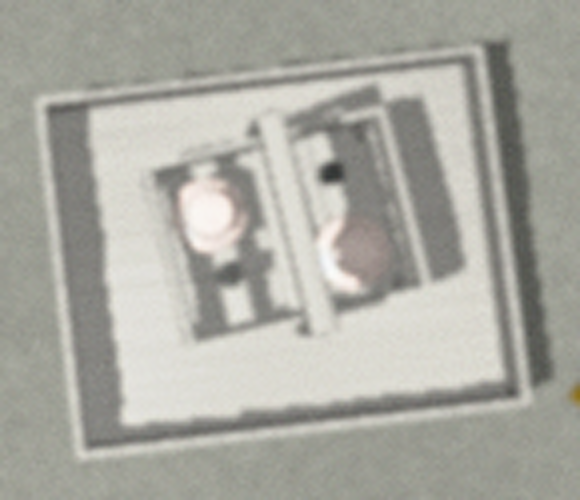

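View pics/cb.png

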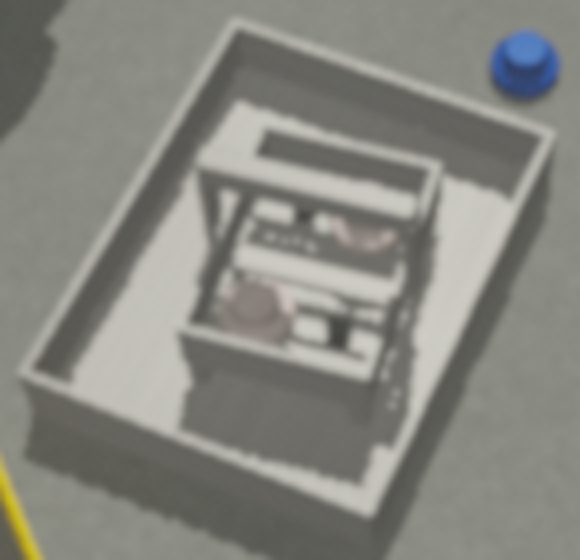

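The crops confirm it: slotted floor, two pinkish-grey blocks and two dark bushings (top crop 332,172 and 232,272). The handle runs from (268,118) to (320,328) in the top crop, and from about (418,203) to (207,163) in the scene crop.

```bash
cat >h.py <<'E'
import numpy as np,cv2
from workcell import *
C={n:read_camera(n) for n in('top','scene')}
def ray(n,uv):
    c=C[n];R=cv2.Rodrigues(np.array(c['rvec']))[0];t=np.array(c['tvec']).ravel()
    d=R.T@np.linalg.inv(c['mtx'])@[*uv,1];return -R.T@t,d/np.linalg.norm(d)
def plane(n,uv,z):
    o,d=ray(n,uv);return o+d*(z-o[2])/d[2]
def tri(a,b):
    o1,d1=ray('top',a);o2,d2=ray('scene',b)
    s=np.linalg.lstsq(np.c_[d1,-d2],o2-o1,rcond=None)[0]
    p,q=o1+s[0]*d1,o2+s[1]*d2;return (p+q)/2,np.linalg.norm(p-q)
E
python3 - <<'E'
from h import *
np.set_printoptions(precision=4,suppress=True)
ct=lambda u,v:(245+(u+.5)/4-.5,170+(v+.5)/4-.5)
cs=lambda u,v:(160+(u+.5)/4-.5,185+(v+.5)/4-.5)
print('E1',tri(ct(268,118),cs(418,203)));print('E2',tri(ct(320,328),cs(207,163)))
a,b=plane('top',ct(268,118),.124),plane('top',ct(320,328),.124);m=(a+b)/2
print('handle z.124 top',a,b,m,'yaw',np.arctan2(*(a-b)[1::-1]),np.linalg.norm(a-b))
a,b=plane('scene',cs(418,203),.124),plane('scene',cs(207,163),.124);print('scene',a,b,(a+b)/2)
P=[plane('top',ct(*p),.045) for p in[(42,100),(478,50),(528,398),(84,452)]];print('pan',np.mean(P,0),np.arctan2(*(P[0]-P[3])[1::-1]),P)
print('panscene',[plane('scene',cs(*p),.045) for p in[(238,24),(550,136),(370,512),(26,374)]])
M=[plane('top',p,.004) for p in[(99,188),(185,171),(200,243),(115,262)]];print('mat',np.mean(M,0),M,np.arctan2(*(M[0]-M[3])[1::-1]),np.arctan2(*(M[1]-M[2])[1::-1]))
M=[plane('scene',p,.004) for p in[(305,117),(370,129),(353,187),(286,152)]];print('matscene',np.mean(M,0),M)
E
```

```text
E1 (array([ 0.544 , -0.1659,  0.1262]), np.float64(0.004652897671304254))
E2 (array([ 0.4372, -0.1956,  0.1166]), np.float64(0.0014164803819348224))
handle z.124 top [ 0.5424 -0.1674  0.124 ] [ 0.4368 -0.1952  0.124 ] [ 0.4896 -0.1813  0.124 ] yaw 0.25691378319667596 0.10918455889857025
scene [ 0.5451 -0.1633  0.124 ] [ 0.4411 -0.1987  0.124 ] [ 0.4931 -0.181   0.124 ]
pan [ 0.4791 -0.183   0.045 ] 0.14380967780503673 [array([ 0.5587, -0.0478,  0.045 ]), array([ 0.5919, -0.2899,  0.045 ]), array([ 0.4001, -0.3183,  0.045 ]), array([ 0.3655, -0.0758,  0.045 ])]
panscene [array([ 0.3662, -0.0725,  0.045 ]), array([ 0.5589, -0.046 ,  0.045 ]), array([ 0.5935, -0.2883,  0.045 ]), array([ 0.4005, -0.316 ,  0.045 ])]
mat [0.5093 0.1972 0.004 ] [array([0.5714, 0.3185, 0.004 ]), array([0.6157, 0.1197, 0.004 ]), array([0.4489, 0.0786, 0.004 ]), array([0.4012, 0.2722, 0.004 ])] 0.26520471747040403 0.24164192027066056
matscene [0.5033 0.2179 0.004 ] [array([0.4032, 0.2744, 0.004 ]), array([0.5707, 0.3262, 0.004 ]), array([0.6174, 0.13  , 0.004 ]), array([0.422 , 0.1412, 0.004 ])]
```

```bash
python3 -m inch '[[0.84,1,0,0,0,0,0],[0.84,1,0,0,0,0,0],[0.84,1,0,0,0,0,0],[0.84,1,0,0,0,0,0],[0.84,1,0,0,0,0,0],[0.84,1,0,0,0,0,0]]' && python3 -m inch '[[0.84,1,0,0,0,0,0],[0.84,1,0,0,0,0,0],[0.84,1,0,0,0,0,0],[0.84,1,0,0,0,0,0],[0.84,1,0,0,0,0,0],[0.84,1,0,0,0,0,0]]' && python3 -m inch '[[0.41,0.48,0.04,0,0,-0.197,0],[0.41,0.48,0.04,0,0,-0.197,0],[0.41,0.48,0.04,0,0,-0.197,0],[0.41,0.48,0.04,0,0,-0.197,0],[0.41,0.48,0.04,0,0,-0.197,0],[0.41,0.48,0.04,0,0,-0.197,0]]'
python3 - <<'E'
from workcell import *
import cv2,numpy as np
s=get_state();c=read_camera('wrist');print(s['time'],s['position'],s['ee_rot'],s['joint_pos'],c['mtx'],c['mount']);np.savez('w1.npz',p=s['position'],R=s['ee_rot'],K=c['mtx'],M=c['mount'])
cv2.imwrite('pics/w1.png',c['pixels'][:,:,::-1])
E
```

```text
time: 0.95
position: [0.3295, 0.273, 0.2307]
ee_rot: [[0.934, -0.358, -0.0], [-0.358, -0.934, 0.0], [-0.0, 0.0, -1.0]]
contact_force: [-0.2, -0.2, 1.2]
opening: 0.087
finger_force: 0.0
time: 1.7
position: [0.4379, -0.0347, 0.2303]
ee_rot: [[0.933, -0.359, -0.0], [-0.359, -0.933, -0.0], [-0.0, 0.0, -1.0]]
contact_force: [0.4, 0.9, -0.6]
opening: 0.0874
finger_force: 0.0
time: 2.45
position: [0.4904, -0.1797, 0.2206]
ee_rot: [[0.967, 0.253, 0.0], [0.253, -0.967, 0.0], [0.0, -0.0, -1.0]]
contact_force: [1.4, 0.4, -0.3]
opening: 0.0873
finger_force: 0.0
2.45 [ 0.49042346 -0.1797376   0.22055438] [[ 9.67443015e-01  2.53088942e-01  2.45892555e-05]
 [ 2.53088936e-01 -9.67443005e-01  1.51544512e-04]
 [ 6.21429434e-05 -1.40387411e-04 -9.99999988e-01]] [-4.04577359e-02  2.18186834e-01 -2.57242427e-01 -1.71428562e-04
 -1.09534863e+00  1.86720435e+00] [[302.13238871   0.         282.31877573]
 [  0.         302.13238871 215.88675943]
 [  0.           0.           1.        ]] [[ 5.54802601e-04 -9.54734918e-01 -2.97457438e-01  8.21162879e-02]
 [ 9.99999830e-01  5.82622388e-04 -4.86601041e-06  5.02316514e-04]
 [ 1.77951113e-04 -2.97457385e-01  9.54735080e-01 -1.53319590e-01]
 [ 0.00000000e+00  0.00000000e+00  0.00000000e+00  1.00000000e+00]]
```

View pics/w1.png

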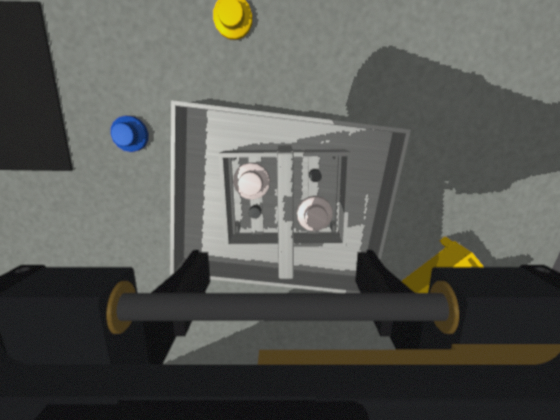

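The wrist view has the handle vertical at column 286, rows 150 to 278. That comes out 116 mm long at z=0.124, about 3 mm off in tool y and 2 mm in tool x. The bushings are at (315,175) and (255,211), with the blocks beside them. Next I go down and grip.

```bash
python3 -m inch '[[0.008,0.013,0.1,0,0,0,0],[0.008,0.013,0.25,0,0,0,0],[0.008,0.013,0.4,0,0,0,0],[0.008,0.013,0.47,0,0,0,0],[0.008,0.013,0.47,0,0,0,0],[0.008,0.013,0.47,0,0,0,1],[0.008,0.013,0.47,0,0,0,1],[0.008,0.013,0.47,0,0,0,1],[0.008,0.013,0.47,0,0,0,1],[0.008,0.013,0.47,0,0,0,1],[0.008,0.013,0.47,0,0,0,1],[0.008,0.013,0.47,0,0,0,1]]'
```

```text
time: 4.0
position: [0.493, -0.1834, 0.103]
ee_rot: [[0.967, 0.253, -0.0], [0.253, -0.967, -0.0], [-0.0, -0.0, -1.0]]
contact_force: [-0.3, -0.6, -0.7]
opening: 0.0247
finger_force: 0.0
```

```bash
python3 -m inch '[[0,0,0,0,0,0,1],[0,0,0,0,0,0,1],[0,0,0,0,0,0,1],[0,0,0,0,0,0,1],[0,0,0,0,0,0,1],[0,0,-0.01,0,0,0,1],[0,0,-0.03,0,0,0,1],[0,0,-0.055,0,0,0,1],[0,0,-0.08,0,0,0,1],[0,0,-0.105,0,0,0,1],[-0.01,0,-0.125,0,0,0,1],[-0.025,0,-0.137,0,0,0,1],[-0.04,-0.005,-0.14,0,0,0,1],[-0.05,-0.01,-0.14,0,0,0,1],[-0.05,-0.01,-0.14,0,0,0,1],[-0.05,-0.01,-0.14,0,0,0,1],[-0.05,-0.01,-0.14,0,0,0,1]]'
```

```text
time: 6.12
position: [0.4804, -0.1841, 0.1379]
ee_rot: [[0.967, 0.253, -0.0], [0.253, -0.967, -0.0], [-0.0, -0.0, -1.0]]
contact_force: [-0.3, 0.3, -4.4]
opening: 0.0136
finger_force: 30.0
```

```bash
python3 -m inch '[[0,0.08,0,0,0,0,1],[0,-0.08,0,0,0,0,1],[0,0.08,0,0,0,0,1],[0,-0.08,0,0,0,0,1],[0,0.08,0,0,0,0,1],[0,-0.08,0,0,0,0,1],[0,0.08,0,0,0,0,1],[0,-0.08,0,0,0,0,1],[0,0,0,0,0,0,1],[0,0,0,0,0,0,1],[0,0,0,0,0,0,1],[0,0,0,0,0,0,1]]'
python3 - <<'E'
from h import *
a=C['top']['pixels'][170:295,245:390,::-1];b=read_camera('wrist')['pixels'][80:300,160:420,::-1]
a=cv2.resize(a,(464,400),interpolation=2);b=cv2.resize(b,(330,400-120),interpolation=2)
o=np.zeros((400,800,3),np.uint8);o[:,:464]=a;o[:280,464:794]=b;cv2.imwrite('pics/s1.png',o)
E
```

```text
time: 7.62
position: [0.4801, -0.184, 0.138]
ee_rot: [[0.967, 0.253, -0.0], [0.253, -0.967, 0.0], [-0.0, -0.0, -1.0]]
contact_force: [-0.4, 0.2, -4.3]
opening: 0.014
finger_force: 29.9
```

View pics/s1.png

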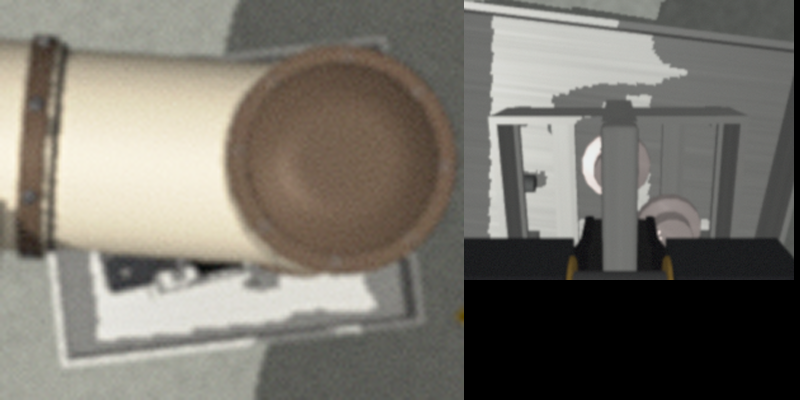

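In the wrist part (right), one dark bushing is at about (533,181) in the left slot, probably on the pan floor. The second is hidden or out of view. I'll shake more and look with the scene camera as well.

```bash
python3 -m inch '[[0,0.08,0,0,0,0,1],[0,-0.08,0,0,0,0,1],[0,0.09,0,0,0,0,1],[0,-0.09,0,0,0,0,1],[0,0.09,0,0,0,0,1],[0,-0.09,0,0,0,0,1],[0,0.09,0,0,0,0,1],[0,-0.09,0,0,0,0,1],[0,0.09,0,0,0,0,1],[0,-0.09,0,0,0,0,1],[0,0.09,0,0,0,0,1],[0,-0.09,0,0,0,0,1],[0,0,0,0,0,0,1],[0,0,0,0,0,0,1],[0,0,0,0,0,0,1],[0,0,0,0,0,0,1]]'
python3 - <<'E'
from h import *
a=C['scene']['pixels'][185:325,160:305,::-1];b=read_camera('wrist')['pixels'][80:270,180:400,::-1]
o=np.zeros((400,800,3),np.uint8);o[:,:410]=cv2.resize(a,(410,400),interpolation=2);o[:330,415:797]=cv2.resize(b,(382,330),interpolation=2);cv2.imwrite('pics/s2.png',o)
E
```

```text
time: 9.78
position: [0.48, -0.184, 0.138]
ee_rot: [[0.967, 0.253, -0.0], [0.253, -0.967, 0.0], [-0.0, -0.0, -1.0]]
contact_force: [-0.0, -0.7, -3.9]
opening: 0.0138
finger_force: 30.0
```

View pics/s2.png

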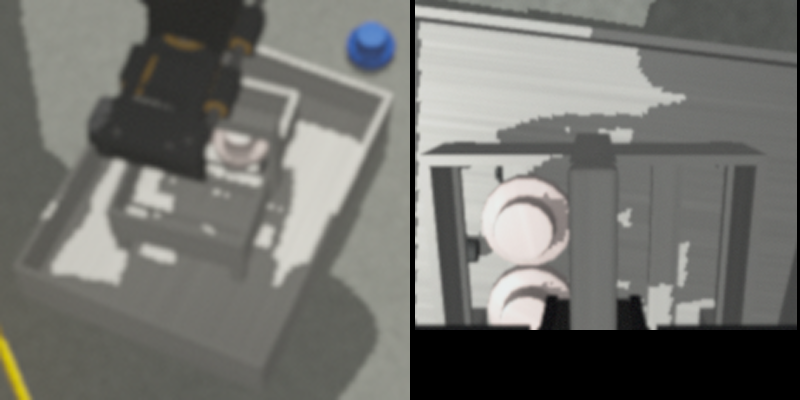

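Two dark spots sit at exactly the same wrist pixels before and after the second shake, about (213,223) and (228,180), although the blocks moved. So both bushings probably lie on the pan floor. To verify, I'll raise and shift the sieve smoothly and look again.

```bash
python3 -m inch '[[0,0.005,-0.02,0,0,0,1],[0,0.02,-0.06,0,0,0,1],[0,0.045,-0.12,0,0,0,1],[0,0.075,-0.17,0,0,0,1],[0,0.11,-0.2,0,0,0,1],[0,0.15,-0.21,0,0,0,1],[0,0.19,-0.22,0,0,0,1],[0,0.22,-0.22,0,0,0,1],[0,0.24,-0.22,0,0,0,1],[0,0.25,-0.22,0,0,0,1],[0,0.25,-0.22,0,0,0,1],[0,0.25,-0.22,0,0,0,1],[0,0.25,-0.22,0,0,0,1]]'
python3 - <<'E'
from h import *
a=C['scene']['pixels'][165:325,160:305,::-1];b=read_camera('wrist')['pixels'][80:280,100:400,::-1]
o=np.zeros((400,800,3),np.uint8);o[:,:300]=cv2.resize(a,(300,400),interpolation=2)[:,:300];o[:330,305:800]=cv2.resize(b,(495,330),interpolation=2);cv2.imwrite('pics/s3.png',o)
E
```

```text
time: 11.55
position: [0.4961, -0.2444, 0.1931]
ee_rot: [[0.967, 0.254, 0.0], [0.254, -0.967, 0.0], [0.0, 0.0, -1.0]]
contact_force: [0.2, 0.4, -4.3]
opening: 0.0137
finger_force: 30.0
```

View pics/s3.png

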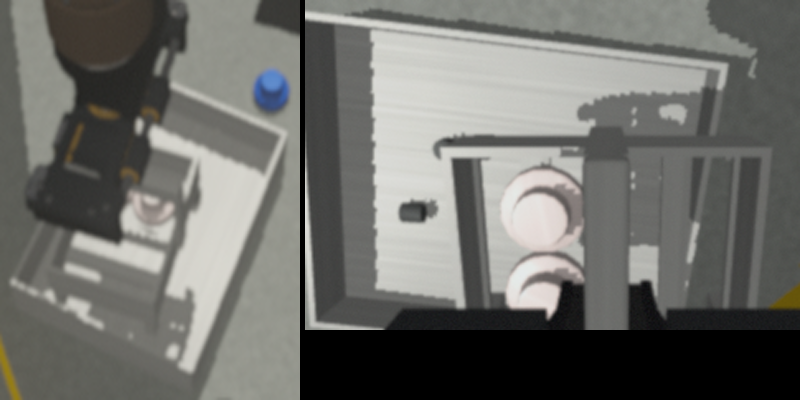

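The first bushing lies on the pan floor at (412,212). A second dark shape shows at (438,148), behind the sieve's corner. I'll back the sieve off to uncover it.

```bash
python3 -m inch '[[-0.01,0,0,0,0,0,1],[-0.03,0,0,0,0,0,1],[-0.07,0,0,0,0,0,1],[-0.11,0,0,0,0,0,1],[-0.15,0,0,0,0,0,1],[-0.18,0,0,0,0,0,1],[-0.19,0,0,0,0,0,1],[-0.19,0,0,0,0,0,1],[-0.19,0,0,0,0,0,1],[-0.19,0,0,0,0,0,1]]'
python3 - <<'E'
from h import *
b=read_camera('wrist')['pixels'][60:280,100:400,::-1]
cv2.imwrite('pics/s4.png',cv2.resize(b,(750,550),interpolation=2))
E
```

```text
time: 12.95
position: [0.4504, -0.2566, 0.193]
ee_rot: [[0.967, 0.254, 0.0], [0.254, -0.967, -0.0], [0.0, 0.0, -1.0]]
contact_force: [0.4, -0.3, -4.1]
opening: 0.0139
finger_force: 30.0
```

View pics/s4.png

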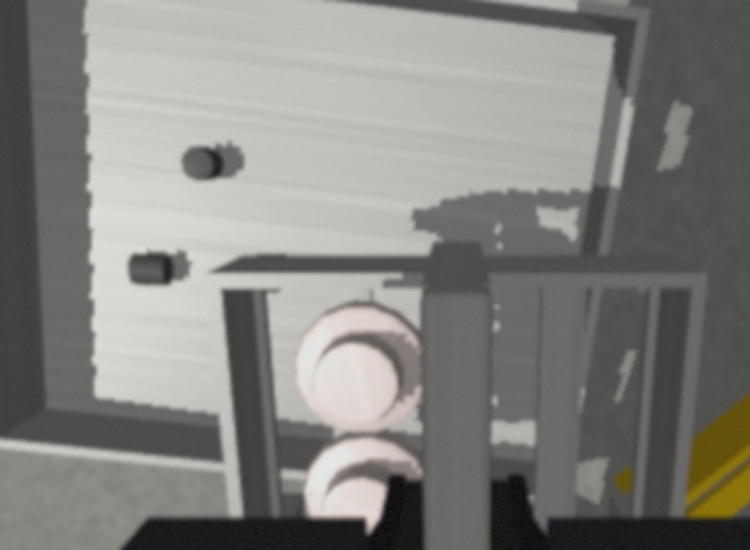

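Both bushings are on the pan floor, at (203,162) standing and (150,268) lying. Both blocks are still in the sieve. Now I carry it to the mat.

```bash
python3 -m inch '[[0.01,-0.025,0,0,0,0,1],[0.035,-0.085,0,0,0,0,1],[0.07,-0.17,0,0,0,0,1],[0.115,-0.28,0,0,0,0,1],[0.16,-0.4,0,0,0,0,1],[0.21,-0.52,0,0,0,0,1],[0.26,-0.64,0,0,0,0,1],[0.3,-0.74,0,0,0,0,1],[0.33,-0.81,0,0,0,0,1],[0.34,-0.84,0,0,0,0,1],[0.345,-0.85,0,0,0,0,1]]' && python3 -m inch '[[0.01,-0.025,0,0,0,0,1],[0.035,-0.085,0,0,0,0,1],[0.07,-0.17,0,0,0,0,1],[0.115,-0.28,0,0,0,0,1],[0.16,-0.4,0,0,0,0,1],[0.21,-0.52,0,0,0,0,1],[0.26,-0.64,0,0,0,0,1],[0.3,-0.74,0,0,0,0,1],[0.33,-0.81,0,0,0,0,1],[0.34,-0.84,0,0,0,0,1],[0.345,-0.85,0,0,0,0,1],[0.345,-0.85,0,0,0,0,1]]'
```

```text
time: 14.48
position: [0.4795, -0.0286, 0.1931]
ee_rot: [[0.967, 0.254, -0.0], [0.254, -0.967, -0.0], [-0.0, -0.0, -1.0]]
contact_force: [-0.2, 0.2, -3.9]
opening: 0.0137
finger_force: 30.0
time: 15.98
position: [0.5092, 0.1976, 0.193]
ee_rot: [[0.968, 0.253, -0.0], [0.253, -0.968, -0.0], [-0.0, 0.0, -1.0]]
contact_force: [-0.5, -0.1, -4.2]
opening: 0.0137
finger_force: 30.0
```

Now I lower it, slowly at the end.

```bash
python3 -m inch '[[0,0,0.02,0,0,0,1],[0,0,0.06,0,0,0,1],[0,0,0.11,0,0,0,1],[0,0,0.16,0,0,0,1],[0,0,0.21,0,0,0,1],[0,0,0.25,0,0,0,1],[0,0,0.28,0,0,0,1],[0,0,0.3,0,0,0,1],[0,0,0.315,0,0,0,1],[0,0,0.33,0,0,0,1],[0,0,0.34,0,0,0,1],[0,0,0.348,0,0,0,1],[0,0,0.354,0,0,0,1],[0,0,0.358,0,0,0,1],[0,0,0.36,0,0,0,1],[0,0,0.36,0,0,0,1],[0,0,0.36,0,0,0,1],[0,0,0.36,0,0,0,1]]'
```

```text
time: 18.23
position: [0.512, 0.199, 0.1113]
ee_rot: [[0.966, 0.257, 0.008], [0.257, -0.967, 0.002], [0.008, 0.0, -1.0]]
contact_force: [-11.2, -2.6, 32.9]
opening: 0.0138
finger_force: 30.0
```

The force is 33 N while still 8 mm high, so either the sieve slipped or tilted in the grip, or it stands on something. I'll ease off and look.

```bash
python3 -m inch '[[0,0,-0.01,0,0,0,1],[0,0,-0.02,0,0,0,1],[0,0,-0.03,0,0,0,1],[0,0,-0.03,0,0,0,1]]'
python3 - <<'E'
from h import *
a=C['scene']['pixels'][90:220,250:400,::-1];b=read_camera('wrist')['pixels'][100:300,150:420,::-1]
o=np.zeros((600,800,3),np.uint8);o[:380,:438]=cv2.resize(a,(438,380),interpolation=2);o[:266,440:800]=cv2.resize(b,(360,266),interpolation=2)
t=C['top']['pixels'][150:280,80:220,::-1];o[385:600,:232]=cv2.resize(t,(232,215),interpolation=2)
cv2.imwrite('pics/s5.png',o)
E
```

```text
time: 18.73
position: [0.5099, 0.1986, 0.1114]
ee_rot: [[0.967, 0.254, 0.001], [0.254, -0.967, 0.001], [0.002, -0.0, -1.0]]
contact_force: [-0.4, -0.1, 6.9]
opening: 0.0137
finger_force: 30.0
```

View pics/s5.png

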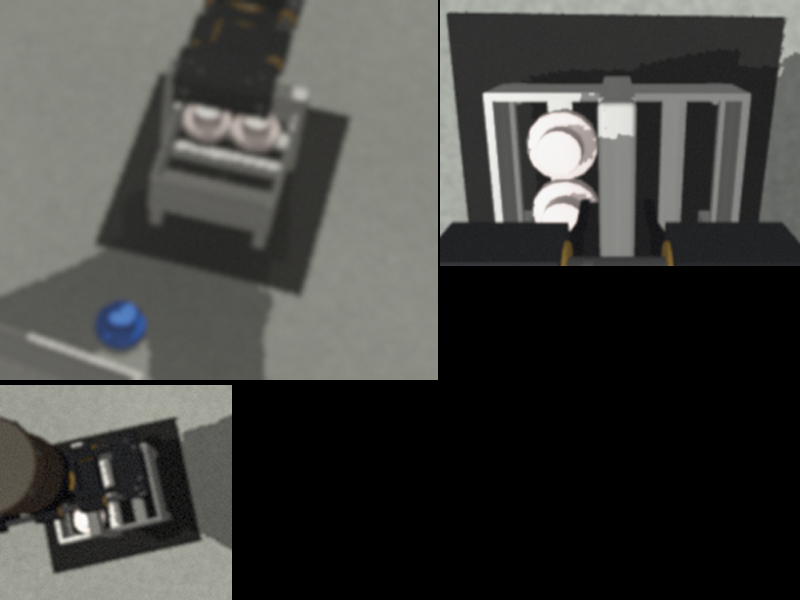

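The sieve stands centred and aligned on the mat, both blocks in it (wrist part 560,150 and 560,210). It seems to have slipped about 8 mm straight down in the grip. A quick check that the two visible front feet, scene crop (155,222) and (258,247), stand on the mat:

```bash
python3 - <<'E'
from h import *
s=get_state();print(s['contact_force'],s['torque'])
f=lambda u,v:(250+u/2.92,90+v/2.923)
R=s['ee_rot'];p=s['position']
for q in[(155,222),(258,247)]:
    w=plane('scene',f(*q),.004);print(w,R.T@(w-p)*1000)
E
```

```text
[-1.47055543 -0.78476267  5.65727167] [-0.12540433  0.28548511 -0.03065053]
[0.48149387 0.12401789 0.004     ] [-46.56575726  64.96754787 107.34117686]
[0.56925511 0.14587575 0.004     ] [ 43.8692434   66.10625293 107.46486694]
```

Both feet are on the mat at the expected positions, so the sieve is flat. I release and withdraw straight up.

```bash
python3 -m inch '[[0,0,0,0,0,0,1],[0,0,0,0,0,0,1],[0,0,0,0,0,0,0.6],[0,0,0,0,0,0,0.6],[0,0,0,0,0,0,0.6],[0,0,0,0,0,0,0.5],[0,0,0,0,0,0,0.5],[0,0,0,0,0,0,0.5],[0,0,-0.05,0,0,0,0.5],[0,0,-0.12,0,0,0,0.5],[0,0,-0.2,0,0,0,0.5],[0,0,-0.32,0,0,0,0.5],[0,0,-0.45,0,0,0,0.5],[0,0,-0.5,0,0,0,0.5],[0,0,-0.5,0,0,0,0.5],[0,0,-0.5,0,0,0,0.5]]'
python3 - <<'E'
from h import *
# verify sieve in wrist: blocks bright, handle column; numeric check by foot/rim change in scene vs s5 crop
a=C['scene']['pixels'][90:220,250:400,::-1];old=cv2.resize(cv2.imread('pics/s5.png')[:380,:438],(150,130),interpolation=cv2.INTER_AREA)
d=cv2.absdiff(a,old).mean(2);print('lower part diff (feet/front wall)',d[55:90,45:100].mean(),d[55:90,45:100].max())
E
```

```text
time: 20.98
position: [0.5086, 0.1978, 0.2342]
ee_rot: [[0.967, 0.253, -0.002], [0.253, -0.967, -0.001], [-0.003, 0.001, -1.0]]
contact_force: [0.2, -0.6, 0.9]
opening: 0.0434
finger_force: 0.0
lower part diff (feet/front wall) 12.894025974025972 85.0
```

```bash
python3 - <<'E'
from h import *
a=cv2.cvtColor(C['scene']['pixels'][90:220,250:400],cv2.COLOR_RGB2GRAY)
old=cv2.cvtColor(cv2.resize(cv2.imread('pics/s5.png')[:380,:438],(150,130),interpolation=cv2.INTER_AREA),cv2.COLOR_BGR2GRAY)
for (x0,y0,x1,y1) in[(45,60,100,90),(45,62,65,82),(80,68,100,90)]:
    r=cv2.matchTemplate(cv2.Canny(a,40,90) if 0 else a,old[y0:y1,x0:x1],cv2.TM_CCOEFF_NORMED);_,m,_,l=cv2.minMaxLoc(r);print(m,l[0]-x0,l[1]-y0)
s=get_state();R,p=np.array(s['ee_rot']),np.array(s['position'])
c=read_camera('wrist');im=c['pixels'].astype(int);M=np.array(c['mount']);K=np.array(c['mtx'])
def proj(w):
    t=R.T@(np.array(w)-p);q=np.linalg.inv(M)@[*t,1];u=K@q[:3];return u[:2]/u[2]
# pinkish-bright block pixels, mapped to sieve floor/top heights
g=((im.min(2)>185)&(im[:,:,0]-im[:,:,2]>6)).astype(np.uint8)
n,_,st,ce=cv2.connectedComponentsWithStats(g)
for i in range(1,n):
    if st[i,4]>60:print('blob',ce[i],st[i,2:])
X,Y=np.array([.967,.253,0]),np.array([-.253,.967,0]);o=np.array([.510,.1985,.004])
for dx,dy in[(52,68),(52,-68),(-52,68),(-52,-68)]:print('rim',dx,dy,proj(o+X*dx/1e3+Y*dy/1e3+[0,0,.057]))
E
```

```text
0.8870554566383362 0 -1
0.9682958722114563 0 0
0.9809603691101074 0 1
blob [254.09033613 180.55252101] [ 30  35 476]
blob [255.33260394 216.15754923] [ 28  31 457]
rim 52 68 [217.42912138 150.09349109]
rim 52 -68 [345.59369294 150.17680297]
rim -52 68 [223.11187236 241.16667797]
rim -52 -68 [339.93266246 241.21685246]
```

Both feet are where they were before release, and both blocks are inside the rim. I hand in.

```bash
python3 -c "
from workcell import *
print(close_job())"
```

```text
the job is handed in; nothing more can be done
None
```

The job is handed in at about 21 s of the 45 s allowed, with no verdict returned: my last checks put both bushings on the pan floor, and the sieve released and level in the middle of the mat with both blocks in it, after slipping about 8 mm down in the grip on the way.

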